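# Stand the amber reagent bottles in their spill dishes

### The arm

A 6-joint arm with a two-finger parallel gripper is mounted at the origin on the work surface. World frame = base frame: x ahead of the robot, y to its left, z up, the work surface at z = 0. Lengths are in m, angles in rad, forces in N, time in s.
With the tool pointing down it reaches from about 0.25 to 0.8 m from the base axis. Payload 8.5 kg.
Tool frame: the origin (TCP) lies midway between the tips of the shut fingers; the grasp point (between the pads) lies 19 mm behind it; z points along the fingers, y is the line along which they close (so a half turn about z gives the same grasp; the last joint's range is limited). The gripper opens to 85 mm and grips with 20 to 120 N. Pads are 22 mm wide; open, the fingers measure 114 mm over their backs; the gripper's body (76 mm by 85 mm) begins 54 mm behind the grasp point. The pads swing forward as they close: fully open they stand 13 mm farther back than shut.
Start: joints at [-1.25, 0.238, -0.013, 1.319, 0, 1.571], TCP at [0.166, -0.498, 0.231] pointing down, gripper open.
Joint ranges: [-2.66, 2.66], [-1.03, 1.9], [-1.14, 1.46], [-1.82, 2.27], [-1.45, 1.34], [-3.14, 3.14]. Speed limits (rad/s): [2.22, 2.22, 2.79, 3.14, 3.14, 3.14].

### API

Orientations are given as a unit quaternion [w, x, y, z].
In Python, from station import arm gives the robot as it stands.
- The arm moves only by the shell command python3 -m crank 'ROWS' [OPENING] [FORCE]. ROWS is text: rows parted by semicolons, each of 6 numbers parted by spaces: the shift along the tool's x, y, z scaled (see below), then the turn, a rotation vector about the tool's x, y, z scaled (see below). In form: tx ty tz wx wy wz; .... A call has 1 to 10 rows; each row is the pose to reach, as a shift and turn from the pose commanded when the call began, along the tool's axes at that moment, turning the shorter way round; what a row does not reach only later rows make up. The controller multiplies each number of a shift by 100 mm and each number of a turn by pi rad. A row lasts 1/10 s, in which the tool goes at most 50 mm and 8.59 degrees, less where a joint would pass 70% of its speed; a pose out of reach is approached as far as the arm can. A call with a number of a shift or a turn outside -1 to 1 is refused whole. A call with a gripper value outside its range is refused whole. OPENING is the opening, from -1 (shut) to 1 (fully open), so that 0 is half open, set as the call begins (- or left out, the last holds). The fingers move at their own pace and stop on an object; FORCE is the grip in N (left out, the last holds). Time passes only in rows, so rows that repeat a pose let the fingers close. It gives the time, the measured TCP pose, the force, the opening and the grip force at its end, in the units of the state.
- arm.state(): the state, without advancing time (a new reading comes with each control period).
- arm.read_camera(name): name is "side" or "top"; returns (picture, depth): 480x640x3 uint8, red, green, blue; 480x640 float32, m along the optical axis (not along the pixel's ray), 0 where there is no reading.
- arm.camera_model(name): a dict with "K" (3x3 intrinsics, pixels), "k1" (the pictures are not rectified: a ray, as slopes to the right and down, at radius r is drawn at 1 + k1 r^2 times it, then the intrinsics apply), "position" and "rotation" of the camera in the world. Camera axes: x right, y up, looking along -z (the intrinsics and any distortion apply to the point x, -y, -z); pixel columns grow to the right and rows downward; lengths in m; the calibration is good to about 2 mm. A picture is of the moment at which its call begins. camera_model takes no time and is no camera call.
- arm.hand_in(): hands the job in; it is judged then, once.
Trained networks look in the newest picture that a camera, given by its name, has taken for a name from the list of things; names that differ only in an ending like _2 or _b are one class to them, and where a whole thing is asked for, a point or a joint stands for the part that bears it (a point fixed in the world has none). Each returns a list of dicts, best first, with "p" (0 to 1); they miss things now and then, are a little off and sometimes report something else, mostly with a low value. They report only what shows in the picture. A call takes as long as a camera call. They do not tell look-alikes from the thing itself.
- arm.trace(camera, query): "region" (480x640 bool, what is visible of it) and "xy" ([column, row] in pixels, amid what is visible of it).
The state is a dict: "time_s": time; "qpos": joint angles; "dq": joint speeds; "tau": joint torques, N m; "tool_pos": TCP position; "tool_rot": TCP orientation; "wrist_force": force on the tool from outside, world axes, zero at the start; "wrist_torque": the same for the moment, N m; "opening": finger opening in m; "grasp_force": force on a finger pad.
Only numpy, scipy, OpenCV 4.12 (cv2) and the standard library are available. Lean on these libraries where they do the work, as an engineer would, in place of code of your own. Each camera call takes 0.05 s, during which the arm holds its last target. There are 200 camera calls.

### The job

Put the four amber reagent bottles away, each standing upright in the white spill dish of its own shape and size: the three round bottles in the round dishes, small in small, medium in medium and large in large, and the square bottle in the square dish. Lower each bottle gently to the floor of its dish rather than dropping it, and knock no bottle over. Leave the clear beaker and the white jar where they are.

Things in the scene. Friction and masses are not known exactly. Their poses are not given: they have to be found in the camera images.
- small_bottle_mid (a point): The small round amber glass bottle with a paper label and a black screw cap: round, 36 mm diameter, 76 mm tall over all, standing upright and loose. Its cap is round, 24 mm diameter, and takes up the top 22 mm; it is a rigid part of the bottle and the place to hold it. The point is on the bottle's axis half-way up (38 mm above its base), z along the axis upwards.
- medium_bottle_mid (a point): The medium round amber glass bottle with a paper label and a black screw cap: round, 52 mm diameter, 106 mm tall over all, standing upright and loose. Its cap is round, 29 mm diameter, and takes up the top 22 mm; it is a rigid part of the bottle and the place to hold it. The point is on the bottle's axis half-way up (53 mm above its base), z along the axis upwards.
- large_bottle_mid (a point): The large round amber glass bottle with a paper label and a black screw cap: round, 72 mm diameter, 144 mm tall over all, standing upright and loose. Its cap is round, 34 mm diameter, and takes up the top 22 mm; it is a rigid part of the bottle and the place to hold it. The point is on the bottle's axis half-way up (72 mm above its base), z along the axis upwards.
- square_bottle_mid (a point): The square amber glass bottle with a paper label and a black screw cap: square-section, 44 x 44 mm, 112 mm tall over all, standing upright and loose. Its cap is round, 29 mm diameter, and takes up the top 22 mm; it is a rigid part of the bottle and the place to hold it. The point is on the bottle's axis half-way up (56 mm above its base), z along the axis upwards; x and y point square to its sides.
- small_dish_floor (a point): The small round white plastic spill dish, 60 mm inside diameter, wall 4 mm thick, rim 14 mm above the bench, floor 4 mm above the bench; fixed to the bench. The point is the centre of its inner floor.
- medium_dish_floor (a point): The medium round white plastic spill dish, 76 mm inside diameter, wall 4 mm thick, rim 14 mm above the bench, floor 4 mm above the bench; fixed to the bench. The point is the centre of its inner floor.
- large_dish_floor (a point): The large round white plastic spill dish, 96 mm inside diameter, wall 4 mm thick, rim 14 mm above the bench, floor 4 mm above the bench; fixed to the bench. The point is the centre of its inner floor.
- square_dish_floor (a point): The square white plastic spill dish, 74 x 74 mm inside, wall 4 mm thick, rim 14 mm above the bench, floor 4 mm above the bench; fixed to the bench. The point is the centre of its inner floor; x and y point square to its walls.
- beaker_mid (a point): A clear glass beaker, empty, 66 mm across the rim and 85 mm tall, loose; a bystander. The point is on its axis half-way up.
- jar_mid (a point): A plain white plastic jar with a white lid, 66 mm diameter and 80 mm tall, loose; a bystander. The point is on its axis half-way up.
There are look-alikes about, which are no part of the job. What is shaped like the part that bears square_bottle_mid but pink is not meant.

How it is judged:
By the outcome, as a careful person would: the job done as asked, in the order asked, and still so for the second after the job is handed in, with the robot touching nothing.
It also fails if it takes over 96 s, if anything falls off the work surface, if the arm or the gripper's body presses on something with over 40 N, if the wrist force passes 120 N, or if a joint passes its speed limit or range.

## Working session

There is one attempt and no reset: what is moved stays moved. The work goes in short steps, Python scripts to look and compute and a shell command to move; the robot and the scene stay as the last step left them, time stands still between calls to the robot, and variables do not carry over. Pictures are saved under pics/ and viewed, at most 14 in all, crops included, and the job is handed in when it is done.

```bash
mkdir -p pics; ls; python3 - <<'E'
from station import arm
import cv2,numpy as np
for c in("top","side"):
    im,d=arm.read_camera(c); cv2.imwrite(f"pics/{c}0.png",im[:,:,::-1]); m=arm.camera_model(c); print(c,m)
print(arm.state())
E
```

```text
pics
top {'K': array([[612.98251535,   0.        , 320.5654495 ],
       [  0.        , 612.98251535, 239.26687553],
       [  0.        ,   0.        ,   1.        ]]), 'k1': 0.06263323792147087, 'position': array([ 0.43662889, -0.00805157,  1.6027765 ]), 'rotation': array([-0.69920008, -0.03040412,  0.03916643,  0.71320462])}
side {'K': array([[544.09249795,   0.        , 320.8860337 ],
       [  0.        , 544.09249795, 239.77264801],
       [  0.        ,   0.        ,   1.        ]]), 'k1': -0.009901697638723336, 'position': array([-0.08658841,  0.80108746,  0.75465474]), 'rotation': array([-0.28568409, -0.16944449,  0.4494555 ,  0.82925444])}
{'time_s': 0.1, 'qpos': array([-1.24999014e+00,  2.38732454e-01, -1.41714044e-02,  1.31917155e+00,
        1.97264660e-05,  1.57084191e+00]), 'dq': array([ 0.00159954, -0.00057409,  0.00010907,  0.00077128,  0.00070265,
        0.0003934 ]), 'tau': array([-3.42501068e-06, -5.39719892e+01,  3.46998882e+01,  1.34146685e-02,
       -1.88358564e-05, -1.37699959e-05]), 'tool_pos': array([ 0.1654408 , -0.49787001,  0.23073521]), 'tool_rot': array([-6.32902138e-04,  9.87166422e-01,  1.59693601e-01, -9.24224570e-05]), 'wrist_force': array([ 0.36721977,  0.56974024, -0.12985611]), 'wrist_torque': array([0.00055945, 0.00260093, 0.00883203]), 'grasp_force': 0.0, 'opening': 0.08520364185973739}
```

View pics/top0.png

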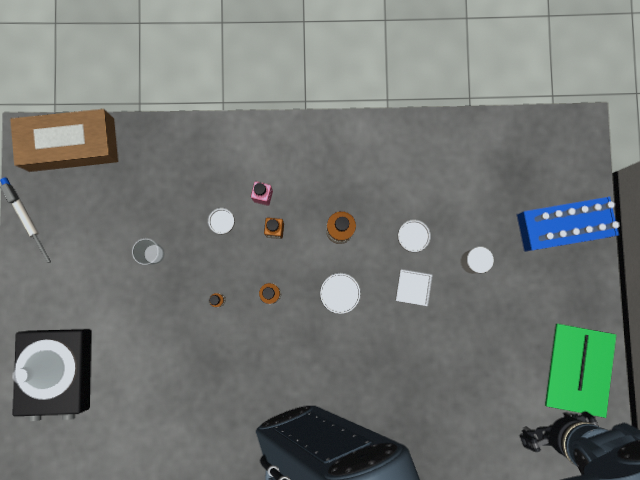

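View pics/side0.png

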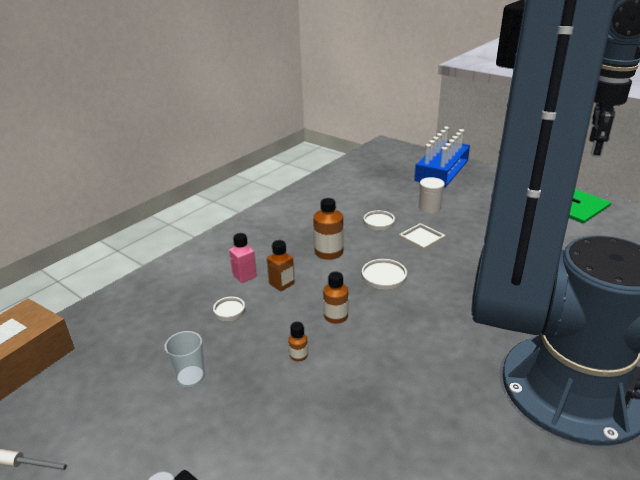

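```bash
cat > h.py <<'E'
from station import arm
import cv2,numpy as np
from scipy.spatial.transform import Rotation as R
def ray(c,px):
    m=arm.camera_model(c);K=m["K"];u=(np.array(px,float)-[K[0,2],K[1,2]])/[K[0,0],K[1,1]]
    v=u.copy()
    for _ in range(20): v=u/(1+m["k1"]*(v@v))
    w,x,y,z=m["rotation"]
    return m["position"],R.from_quat([x,y,z,w]).apply([v[0],-v[1],-1])
def atz(c,px,z):
    p,d=ray(c,px);return p+d*(z-p[2])/d[2]
def atd(c,px,dep):
    p,d=ray(c,px);return p+d*dep
E
python3 - <<'E'
from h import *
im,d=arm.read_camera("top")
for n in "small_bottle_mid medium_bottle_mid large_bottle_mid square_bottle_mid small_dish_floor medium_dish_floor large_dish_floor square_dish_floor beaker_mid jar_mid".split():
    for r in arm.trace("top",n):
        if r["p"]<.2: continue
        ys,xs=np.nonzero(r["region"]); dd=d[r["region"]];dd=dd[dd>0]
        dm=np.percentile(dd,3) if len(dd) else 0
        print(n,round(r["p"],2),r["xy"],xs.min(),xs.max(),ys.min(),ys.max(),len(xs),atd("top",r["xy"],dm).round(3))
E
```

```text
small_bottle_mid 0.67 [217.7, 300.8] 209 225 293 306 188 [0.44  0.228 0.08 ]
medium_bottle_mid 0.79 [271.6, 292.9] 259 281 283 303 377 [0.456 0.093 0.11 ]
large_bottle_mid 0.74 [337.7, 227.2] 327 354 212 243 683 [ 0.608 -0.069  0.147]
square_bottle_mid 0.83 [271.7, 229.6] 264 283 218 238 357 [0.609 0.091 0.114]
square_bottle_mid 0.58 [262.0, 192.1] 251 271 182 204 387 [0.702 0.113 0.114]
square_bottle_mid 0.38 [412.4, 236.2] 397 430 220 252 870 [ 0.596 -0.268  0.018]
square_bottle_mid 0.31 [218.3, 299.3] 209 225 293 306 198 [0.443 0.226 0.08 ]
small_dish_floor 0.92 [223.0, 221.9] 208 234 210 233 506 [0.643 0.223 0.019]
small_dish_floor 0.57 [276.0, 225.3] 264 283 218 238 359 [0.62  0.08  0.115]
medium_dish_floor 0.84 [414.2, 237.0] 399 429 220 250 754 [ 0.594 -0.273  0.017]
medium_dish_floor 0.37 [275.1, 228.0] 264 283 218 238 363 [0.613 0.082 0.114]
large_dish_floor 0.58 [339.4, 293.9] 320 359 273 313 1302 [ 0.451 -0.075  0.018]
large_dish_floor 0.22 [273.4, 293.8] 259 280 283 303 365 [0.453 0.089 0.11 ]
square_dish_floor 0.94 [413.2, 290.8] 395 430 271 304 1007 [ 0.455 -0.265  0.018]
beaker_mid 0.89 [145.2, 252.6] 132 163 239 264 642 [0.561 0.403 0.088]
jar_mid 0.95 [472.6, 260.4] 461 493 247 273 693 [ 0.526 -0.403  0.087]
```

The bottle candidates in the top view are small at (217,300), medium (269,293), large (341,226), amber square (274,227) and a pink square look-alike (262,192). By the description I choose the amber one at (274,227). Dishes: small (221,221), medium (414,236), large (340,293), square (414,288). Beaker (147,252), jar (480,260).

```bash
cat >> h.py <<'E'
def cloud(c,d):
    m=arm.camera_model(c);K=m["K"];vv,uu=np.mgrid[0:480,0:640];u=np.stack([(uu-K[0,2])/K[0,0],(vv-K[1,2])/K[1,1]],-1);v=u.copy()
    for _ in range(20): v=u/(1+m["k1"]*(v**2).sum(-1,keepdims=True))
    w,x,y,z=m["rotation"];ax=np.concatenate([v[...,:1],-v[...,1:],-np.ones_like(v[...,:1])],-1)
    return R.from_quat([x,y,z,w]).apply((ax*d[...,None]).reshape(-1,3)).reshape(480,640,3)+m["position"]
B=dict(small=(217,300,.076),medium=(269,293,.106),large=(341,226,.144),square=(274,227,.112))
D=dict(small=(221,221),medium=(414,236),large=(340,293),square=(414,288))
E
python3 - <<'E'
from h import *
im,d=arm.read_camera("top");P=cloud("top",d)
vv,uu=np.mgrid[0:480,0:640]
ims,ds=arm.read_camera("side");Ps=cloud("side",ds)
for n,(c,r,h) in B.items():
    near=(abs(uu-c)<25)&(abs(vv-r)<25)
    dark=near&(im.max(2)<70)&(d>0)
    k=dark&(P[...,2]>h-.012)
    px=[uu[k].mean(),vv[k].mean()]
    t=atz("top",px,h)
    # side: dark points near
    s=(ds>0)&(ims.max(2)<70)&(np.hypot(Ps[...,0]-t[0],Ps[...,1]-t[1])<.04)&(Ps[...,2]>h-.03)
    S=Ps[s]
    print(n,k.sum(),np.round(px,1),t.round(4),"z",P[k][:,2].max().round(3),"side",s.sum(),((S.max(0)+S.min(0))/2).round(3),S[:,2].max().round(3))
for n,(c,r) in D.items():
    k=((im.min(2)>165)&(np.hypot(uu-c,vv-r)<30)).astype(np.uint8)
    ct=max(cv2.findContours(k,0,2)[0],key=cv2.contourArea)
    W=np.array([atz("top",p[0],.014)[:2] for p in ct],np.float32)
    (x,y),(w,hh),a=cv2.minAreaRect(W)
    print("dish",n,round(x,4),round(y,4),"size",round(w,3),round(hh,3),"ang",a, cv2.minEnclosingCircle(W))
cv2.imwrite("pics/crop0.png",cv2.resize(im[170:320,190:450,::-1],None,fx=3,fy=3,interpolation=cv2.INTER_CUBIC))
E
```

```text
small 73 [214.2 299.7] [0.4424 0.2369 0.076 ] z 0.086 side 186 [0.443 0.242 0.062] 0.078
medium 71 [268.6 291.7] [0.4587 0.1007 0.106 ] z 0.113 side 211 [0.455 0.106 0.094] 0.109
large 160 [341.5 223.5] [ 0.6174 -0.0786  0.144 ] z 0.151 side 181 [ 0.617 -0.074  0.132] 0.147
square 109 [272.3 224.9] [0.6213 0.0893 0.112 ] z 0.119 side 176 [0.622 0.094 0.102] 0.114
dish small 0.6475 0.2301 size 0.065 0.066 ang 89.60282135009766 ((0.6472343802452087, 0.2295556515455246), 0.0333048477768898)
dish medium 0.5993 -0.2725 size 0.081 0.08 ang 43.349788665771484 ((0.5986565947532654, -0.2719797194004059), 0.04160310700535774)
dish large 0.453 -0.0764 size 0.102 0.101 ang 77.56875610351562 ((0.45305007696151733, -0.07624127715826035), 0.05162142962217331)
dish square 0.4639 -0.2667 size 0.081 0.082 ang 79.49189758300781 ((0.4635317325592041, -0.2670348286628723), 0.05604352802038193)
```

View pics/crop0.png

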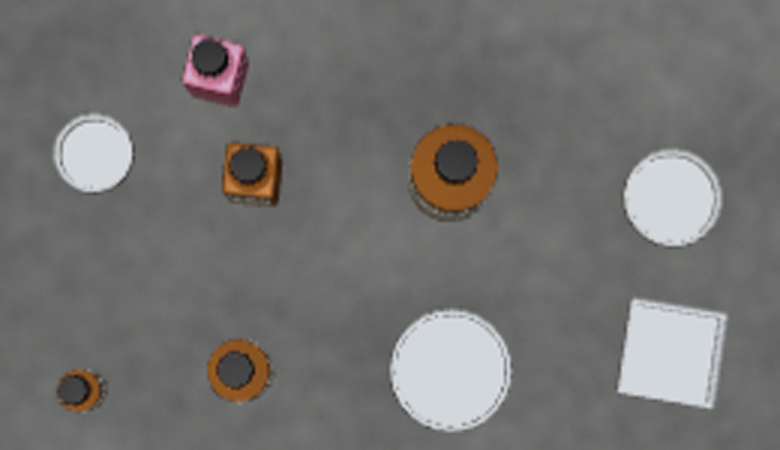

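The crop confirms the amber square at crop (247,165), while the pink look-alike is at (210,58). I'll start with the large bottle and move above it now.

```bash
cat >> h.py <<'E'
def delta(x,y,z,c=None):
    s=arm.state();w,a,b,g=s["tool_rot"]
    dv=R.from_quat([a,b,g,w]).inv().apply(np.array([x,y,z])-s["tool_pos"])
    print("t",round(s["time_s"],1),"pos",s["tool_pos"].round(4),"rot",s["tool_rot"].round(4),"open",round(s["opening"],4),"F",round(s["grasp_force"],1),"delta units",(dv*10).round(3))
E
python3 -m crank '0.47 -0.21 0 0 0 0;0.94 -0.43 0 0 0 0;0.94 -0.43 0 0 0 0' 0.6 60
for i in 1 2 3 4; do :; done
python3 -m crank '0.47 -0.21 0 0 0 0;0.94 -0.43 0 0 0 0;0.94 -0.43 0 0 0 0'
python3 -m crank '0.47 -0.21 0 0 0 0;0.94 -0.43 0 0 0 0;0.94 -0.43 0 0 0 0'
python3 -m crank '0.47 -0.21 0 0 0 0;0.94 -0.43 0 0 0 0;0.94 -0.43 0 0 0 0'
python3 -m crank '0.47 -0.21 0 0 0 0;0.94 -0.43 0 0 0 0;0.94 -0.43 0 0 0 0'
python3 -m crank '0.47 -0.21 0 0 0 0;0.91 -0.42 0 0 0 0;0.91 -0.42 0 0 0 0;0.91 -0.42 0 0 0 0;0.91 -0.42 0 0 0 0'
python3 -c "from h import *;delta(.617,-.077,.115)"
```

```text
time_s: 1.05
tool_pos: [0.2437, -0.4247, 0.2315]
tool_rot: [-0.001, 0.987, 0.162, 0.001]
wrist_force: [-1.3, -0.3, -0.1]
opening: 0.0686
grasp_force: 0.0
time_s: 1.35
tool_pos: [0.3196, -0.3545, 0.2314]
tool_rot: [-0.0, 0.987, 0.162, 0.001]
wrist_force: [0.1, -0.4, 0.8]
opening: 0.0684
grasp_force: 0.0
time_s: 1.65
tool_pos: [0.3953, -0.2845, 0.2313]
tool_rot: [-0.0, 0.987, 0.162, 0.001]
wrist_force: [-0.5, 0.4, 0.3]
opening: 0.0681
grasp_force: 0.0
time_s: 1.95
tool_pos: [0.4709, -0.2144, 0.231]
tool_rot: [-0.0, 0.987, 0.161, 0.001]
wrist_force: [-0.6, -0.9, 0.6]
opening: 0.0682
grasp_force: 0.0
time_s: 2.25
tool_pos: [0.5465, -0.1443, 0.2307]
tool_rot: [-0.0, 0.987, 0.161, 0.0]
wrist_force: [0.1, -1.3, -0.1]
opening: 0.0685
grasp_force: 0.0
time_s: 2.75
tool_pos: [0.616, -0.079, 0.2312]
tool_rot: [0.0, 0.987, 0.159, -0.0]
wrist_force: [0.1, -0.1, 0.1]
opening: 0.0683
grasp_force: 0.0
t 2.8 pos [ 0.616  -0.079   0.2312] rot [ 1.000e-04  9.872e-01  1.592e-01 -5.000e-04] open 0.0683 F 0.0 delta units [ 0.017 -0.016  1.162]
```

```bash
python3 -m crank '0 0 0.3 0 0 0;0.02 -0.02 0.6 0 0 0;0.02 -0.02 0.8 0 0 0;0.02 -0.02 0.8 0 0 0'
python3 -m crank '0 0 0.18 0 0 0;0 0 0.36 0 0 0;0 0 0.36 0 0 0;0 0 0.36 0 0 0'
python3 -m crank '0 0 0 0 0 0;0 0 0 0 0 0;0 0 0 0 0 0;0 0 0 0 0 0;0 0 0 0 0 0;0 0 0 0 0 0;0 0 0 0 0 0;0 0 0 0 0 0' -1 60
python3 - <<'E'
from h import *
im,d=arm.read_camera("side");cv2.imwrite("pics/s1.png",cv2.resize(im[150:330,250:450,::-1],None,fx=3,fy=3,interpolation=cv2.INTER_CUBIC))
delta(.453,-.0764,.119)
E
```

```text
time_s: 3.15
tool_pos: [0.6155, -0.0763, 0.1491]
tool_rot: [-0.001, 0.987, 0.159, -0.002]
wrist_force: [-0.1, -0.1, 0.1]
opening: 0.0684
grasp_force: 0.0
time_s: 3.55
tool_pos: [0.6182, -0.0757, 0.1168]
tool_rot: [0.0, 0.987, 0.159, 0.0]
wrist_force: [0.2, 0.6, -0.3]
opening: 0.0684
grasp_force: 0.0
time_s: 4.35
tool_pos: [0.6191, -0.0753, 0.1167]
tool_rot: [0.001, 0.987, 0.16, 0.001]
wrist_force: [-0.3, -1.7, 5.9]
opening: 0.0325
grasp_force: 59.1
t 4.4 pos [ 0.6191 -0.0753  0.1167] rot [6.000e-04 9.872e-01 1.597e-01 1.200e-03] open 0.0323 F 59.1 delta units [-1.58  -0.513 -0.027]
```

View pics/s1.png

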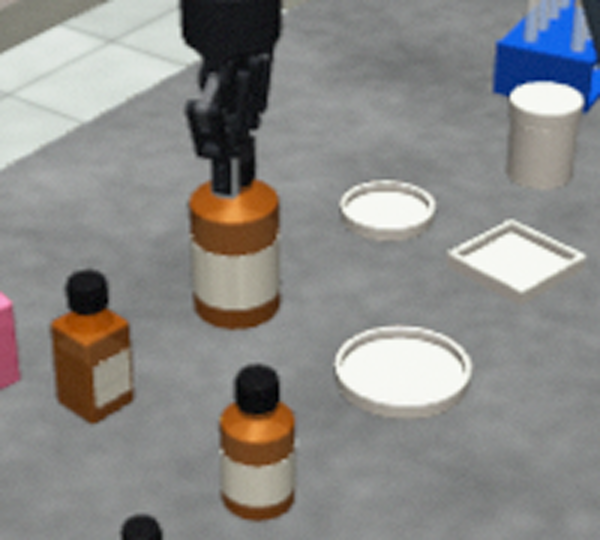

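The picture shows the fingers closed on the large cap at crop (233,170), with the bottle upright and the big dish at (403,368). The grip holds, so I'll lift and carry it.

```bash
python3 -m crank '0 0 -0.1 0 0 0;0 0 -0.25 0 0 0;0 0 -0.4 0 0 0;0 0 -0.5 0 0 0;0 0 -0.5 0 0 0'
python3 -m crank '-0.12 -0.04 0 0 0 0;-0.3 -0.1 0 0 0 0;-0.5 -0.16 0 0 0 0;-0.7 -0.23 0 0 0 0;-0.8 -0.26 0 0 0 0'
python3 -m crank '-0.15 -0.05 0 0 0 0;-0.35 -0.11 0 0 0 0;-0.55 -0.18 0 0 0 0;-0.7 -0.22 0 0 0 0;-0.78 -0.25 0 0 0 0;-0.78 -0.25 0 0 0 0;-0.78 -0.25 0 0 0 0'
python3 - <<'E'
from h import *
im,d=arm.read_camera("side");P=cloud("side",d)
cv2.imwrite("pics/s2.png",cv2.resize(im[150:350,270:470,::-1],None,fx=3,fy=3,interpolation=cv2.INTER_CUBIC))
delta(.453,-.0764,.1207)
k=(d>0)&(abs(P[...,0]-.453)<.06)&(abs(P[...,1]+.0764)<.06)&(P[...,2]>.045)&(P[...,2]<.13)&(im[...,0]>im[...,2]*1.5)
Q=P[k]; print("amber zmin",np.percentile(Q[:,2],2), "circle fit", end=" ")
A=np.c_[2*Q[:,:2],np.ones(len(Q))];s=np.linalg.lstsq(A,(Q[:,:2]**2).sum(1),rcond=None)[0];print(s[:2],np.sqrt(s[2]+s[0]**2+s[1]**2))
E
```

```text
time_s: 4.9
tool_pos: [0.6188, -0.0748, 0.1668]
tool_rot: [0.0, 0.987, 0.16, 0.001]
wrist_force: [0.6, -0.5, -3.3]
opening: 0.0321
grasp_force: 59.9
time_s: 5.4
tool_pos: [0.5319, -0.0752, 0.1647]
tool_rot: [-0.0, 0.987, 0.16, -0.001]
wrist_force: [-0.5, -0.5, -3.4]
opening: 0.0323
grasp_force: 60.1
time_s: 6.1
tool_pos: [0.453, -0.0763, 0.1655]
tool_rot: [0.0, 0.987, 0.16, 0.001]
wrist_force: [1.0, -0.6, -3.8]
opening: 0.0321
grasp_force: 60.1
t 6.2 pos [ 0.4531 -0.0763  0.1654] rot [1.000e-04 9.872e-01 1.597e-01 4.000e-04] open 0.0322 F 60.1 delta units [-0.002  0.     0.447]
amber zmin 0.049314076420758954 circle fit [ 0.45190826 -0.07579335] 0.03368493932505195
```

View pics/s2.png

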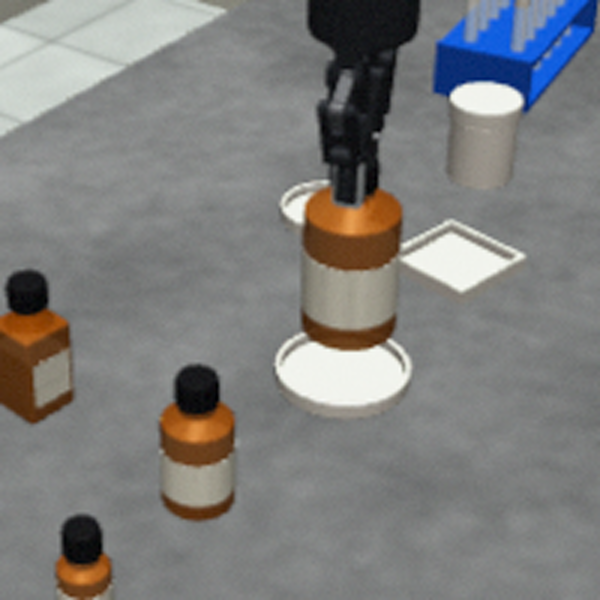

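The large bottle hangs upright over the big dish at crop (345,370). I'll lower it to just above the floor, then ease it down the rest of the way.

```bash
python3 -m crank '0 0 0.12 0 0 0;0 0 0.25 0 0 0;0 0 0.35 0 0 0;0 0 0.41 0 0 0;0 0 0.42 0 0 0;0 0 0.425 0 0 0;0 0 0.43 0 0 0;0 0 0.43 0 0 0'
python3 -m crank '0 0 0.005 0 0 0;0 0 0.01 0 0 0;0 0 0.015 0 0 0;0 0 0.015 0 0 0'
```

```text
time_s: 6.95
tool_pos: [0.4523, -0.0763, 0.1226]
tool_rot: [0.0, 0.987, 0.16, 0.0]
wrist_force: [0.2, 0.2, -3.3]
opening: 0.0321
grasp_force: 60.1
time_s: 7.35
tool_pos: [0.4521, -0.0763, 0.1208]
tool_rot: [-0.0, 0.987, 0.16, -0.0]
wrist_force: [0.2, -1.0, -3.4]
opening: 0.0324
grasp_force: 60.1
```

```bash
for k in 1; do python3 -m crank '0 0 0.005 0 0 0;0 0 0.01 0 0 0;0 0 0.01 0 0 0;0 0 0.01 0 0 0'; python3 -m crank '0 0 0.005 0 0 0;0 0 0.01 0 0 0;0 0 0.01 0 0 0;0 0 0.01 0 0 0'; done | grep -E "pos|wrist"
```

```text
tool_pos: [0.4527, -0.0764, 0.1206]
wrist_force: [-1.2, -1.1, 4.7]
tool_pos: [0.4532, -0.0765, 0.1204]
wrist_force: [-2.9, -0.2, 15.3]
```

Contact at the expected height. I'll release it, rise and go above the medium bottle.

```bash
python3 -m crank '0 0 -0.01 0 0 0;0 0 -0.01 0 0 0' | grep wrist
python3 -m crank '0 0 0 0 0 0;0 0 0 0 0 0;0 0 0 0 0 0;0 0 0 0 0 0;0 0 0 0 0 0;0 0 0 0 0 0' 0.6 | grep -E "open|wrist"
python3 -m crank '0 0 -0.15 0 0 0;0 0 -0.35 0 0 0;0 0 -0.65 0 0 0;0 0 -0.7 0 0 0;0 0 -0.7 0 0 0'
python3 -c "from h import *;delta(.458,.102,.079)"
```

```text
wrist_force: [-1.2, -0.5, 7.8]
wrist_force: [0.5, 0.2, 0.0]
opening: 0.0682
time_s: 9.45
tool_pos: [0.4528, -0.0764, 0.1905]
tool_rot: [0.0, 0.987, 0.16, 0.001]
wrist_force: [0.1, -0.1, -0.0]
opening: 0.0686
grasp_force: 0.0
t 9.4 pos [ 0.4528 -0.0764  0.1905] rot [3.000e-04 9.872e-01 1.597e-01 1.000e-03] open 0.0686 F 0.0 delta units [ 0.61  -1.677  1.115]
```

```bash
python3 -m crank '0.1 -0.28 0 0 0 0;0.2 -0.56 0 0 0 0;0.3 -0.84 0 0 0 0'
python3 -m crank '0.1 -0.28 0 0 0 0;0.2 -0.56 0 0 0 0;0.31 -0.84 0 0 0 0;0.31 -0.84 0.1 0 0 0;0.31 -0.84 0.1 0 0 0;0.31 -0.84 0.1 0 0 0'
python3 -c "from h import *;delta(.458,.102,.079)"
```

```text
time_s: 9.75
tool_pos: [0.4534, 0.0137, 0.1885]
tool_rot: [-0.0, 0.987, 0.159, -0.001]
wrist_force: [0.2, 0.1, 0.8]
opening: 0.0681
grasp_force: 0.0
time_s: 10.35
tool_pos: [0.4563, 0.1017, 0.1789]
tool_rot: [0.0, 0.987, 0.16, -0.001]
wrist_force: [0.3, 0.8, 0.1]
opening: 0.068
grasp_force: 0.0
t 10.3 pos [0.4563 0.1017 0.1789] rot [ 1.000e-04  9.872e-01  1.596e-01 -1.100e-03] open 0.068 F 0.0 delta units [0.019 0.002 0.999]
```

```bash
python3 -m crank '0 0 0.3 0 0 0;0.02 0 0.6 0 0 0;0.02 0 0.85 0 0 0;0.02 0 0.95 0 0 0;0.02 0 0.98 0 0 0;0.02 0 0.98 0 0 0'
python3 -m crank '0 0 0 0 0 0;0 0 0 0 0 0;0 0 0 0 0 0;0 0 0 0 0 0;0 0 0 0 0 0;0 0 0 0 0 0;0 0 0 0 0 0;0 0 0 0 0 0' -1 50
python3 -m crank '0 0 -0.1 0 0 0;0 0 -0.3 0 0 0;0 0 -0.5 0 0 0;0 0 -0.7 0 0 0;0 0 -0.9 0 0 0;0 0 -1 0 0 0'
python3 -m crank '0 0 -0.2 0 0 0;0 0 -0.4 0 0 0;0 0 -0.6 0 0 0;0 0 -0.65 0 0 0;0 0 -0.65 0 0 0'
python3 -c "from h import *;delta(.599,-.272,.085)"
```

```text
time_s: 10.95
tool_pos: [0.4593, 0.1026, 0.0823]
tool_rot: [-0.0, 0.987, 0.159, 0.0]
wrist_force: [0.1, -0.1, -0.2]
opening: 0.0682
grasp_force: 0.0
time_s: 11.75
tool_pos: [0.4596, 0.1034, 0.0828]
tool_rot: [-0.0, 0.987, 0.16, 0.001]
wrist_force: [-1.1, 2.2, 5.3]
opening: 0.0274
grasp_force: 48.9
time_s: 12.35
tool_pos: [0.4595, 0.1031, 0.184]
tool_rot: [-0.0, 0.987, 0.16, 0.001]
wrist_force: [-0.3, 0.4, -1.9]
opening: 0.0274
grasp_force: 49.4
time_s: 12.85
tool_pos: [0.4592, 0.1031, 0.2471]
tool_rot: [-0.0, 0.987, 0.16, 0.0]
wrist_force: [0.6, 0.2, -1.2]
opening: 0.0277
grasp_force: 49.4
t 12.8 pos [0.4592 0.1031 0.2471] rot [-1.000e-04  9.872e-01  1.597e-01  5.000e-04] open 0.0277 F 49.4 delta units [0.143 4.    1.621]
```

```bash
python3 -m crank '0 0.15 0 0 0 0;0.01 0.35 0 0 0 0;0.02 0.6 0 0 0 0;0.03 0.85 0 0 0 0;0.04 1 0 0 0 0' | grep pos
python3 -m crank '0.01 0.25 0 0 0 0;0.02 0.5 0 0 0 0;0.03 0.75 0 0 0 0;0.04 1 0 0 0 0' | grep pos
python3 -m crank '0.01 0.25 0 0 0 0;0.02 0.5 0 0 0 0;0.03 0.75 0 0 0 0;0.04 1 0 0 0 0' | grep pos
python3 -m crank '0.01 0.25 0 0 0 0;0.02 0.5 0 0 0 0;0.03 0.75 0 0 0 0;0.03 0.9 0 0 0 0;0.03 1 0 0 0 0;0.03 1 0 0 0 0;0.03 1 0 0 0 0' | grep pos
python3 -c "from h import *;delta(.599,-.272,.0868)"
```

```text
tool_pos: [0.4941, 0.0081, 0.2455]
tool_pos: [0.5295, -0.085, 0.2458]
tool_pos: [0.5649, -0.1786, 0.2457]
tool_pos: [0.599, -0.2713, 0.2463]
t 14.8 pos [ 0.599  -0.2713  0.2463] rot [-5.000e-04  9.872e-01  1.597e-01 -4.000e-04] open 0.0276 F 49.6 delta units [-1.000e-03  8.000e-03  1.595e+00]
```

Expected floor contact is at TCP z ≈ 0.0868. I'll stop about 20 mm above it and check.

```bash
python3 -m crank '0 0 0.2 0 0 0;0 0 0.45 0 0 0;0 0 0.7 0 0 0;0 0 0.9 0 0 0;0 0 1 0 0 0' | grep pos
python3 -m crank '0 0 0.15 0 0 0;0 0 0.3 0 0 0;0 0 0.38 0 0 0;0 0 0.4 0 0 0;0 0 0.4 0 0 0' | grep pos
python3 - <<'E'
from h import *
im,d=arm.read_camera("side");P=cloud("side",d)
cv2.imwrite("pics/s3.png",cv2.resize(im[130:330,290:490,::-1],None,fx=3,fy=3,interpolation=cv2.INTER_CUBIC))
delta(.599,-.272,.0868)
E
```

```text
tool_pos: [0.5983, -0.2704, 0.1452]
tool_pos: [0.5994, -0.2717, 0.1072]
t 15.9 pos [ 0.5997 -0.2718  0.1076] rot [2.000e-04 9.872e-01 1.598e-01 4.000e-04] open 0.0273 F 49.7 delta units [-0.007 -0.001  0.208]
```

View pics/s3.png

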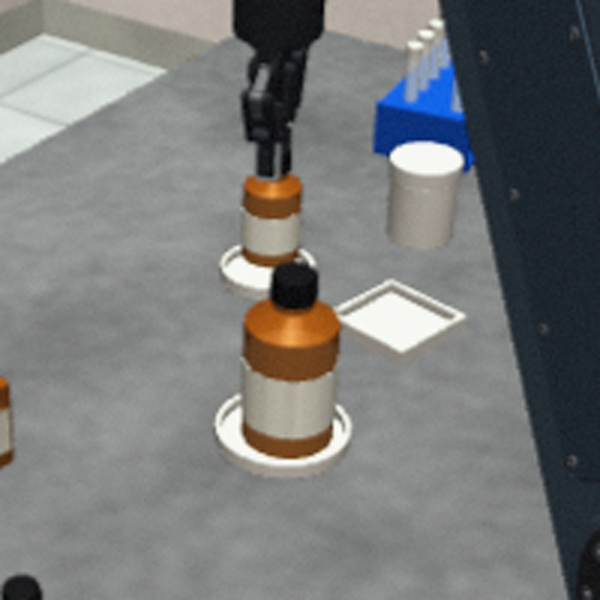

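The large bottle stands in its dish at crop (290,430). The medium bottle hangs upright over the medium dish at (268,265), so I'll lower it gently.

```bash
python3 -m crank '0 0 0.08 0 0 0;0 0 0.14 0 0 0;0 0 0.17 0 0 0;0 0 0.18 0 0 0;0 0 0.19 0 0 0;0 0 0.195 0 0 0;0 0 0.2 0 0 0;0 0 0.2 0 0 0' | grep -E "pos|wrist"
python3 -m crank '0 0 0.005 0 0 0;0 0 0.01 0 0 0;0 0 0.01 0 0 0;0 0 0.01 0 0 0' | grep -E "pos|wrist"
python3 -m crank '0 0 0.005 0 0 0;0 0 0.01 0 0 0;0 0 0.01 0 0 0;0 0 0.01 0 0 0' | grep -E "pos|wrist"
```

```text
tool_pos: [0.5994, -0.2719, 0.087]
wrist_force: [0.2, 0.2, -2.1]
tool_pos: [0.5996, -0.2718, 0.0869]
wrist_force: [-1.0, 1.8, 6.4]
tool_pos: [0.5999, -0.2718, 0.0868]
wrist_force: [-2.8, 2.8, 12.0]
```

```bash
python3 -m crank '0 0 -0.01 0 0 0;0 0 -0.01 0 0 0' | grep wrist
python3 -m crank '0 0 0 0 0 0;0 0 0 0 0 0;0 0 0 0 0 0;0 0 0 0 0 0;0 0 0 0 0 0;0 0 0 0 0 0' 0.6 | grep -E "open|wrist"
python3 -m crank '0 0 -0.15 0 0 0;0 0 -0.35 0 0 0;0 0 -0.65 0 0 0;0 0 -0.95 0 0 0;0 0 -0.95 0 0 0' | grep pos
python3 -c "from h import *;delta(.6215,.091,.087)"
```

```text
wrist_force: [-1.7, 2.2, 8.2]
wrist_force: [-0.2, 0.7, -0.1]
opening: 0.0682
tool_pos: [0.6011, -0.2727, 0.1853]
t 18.8 pos [ 0.6011 -0.2727  0.1853] rot [0.0019 0.9872 0.1597 0.0028] open 0.0682 F 0.0 delta units [ 1.335 -3.391  0.974]
```

```bash
python3 -m crank '0.17 -0.42 0 0 0 0;0.34 -0.85 0 0 0 0' | grep pos
python3 -m crank '0.17 -0.42 0 0 0 0;0.34 -0.85 0 0 0 0' | grep pos
python3 -m crank '0.17 -0.42 0 0 0 0;0.34 -0.85 0 0 0 0' | grep pos
python3 -m crank '0.15 -0.42 0 0 0 0;0.31 -0.84 0 0 0 0;0.31 -0.84 0 0 0 0;0.31 -0.84 0 0 0 0;0.31 -0.84 0 0 0 0' | grep pos
python3 -c "from h import *;delta(.6215,.091,.087)"
```

```text
tool_pos: [0.6046, -0.1806, 0.1802]
tool_pos: [0.6099, -0.0876, 0.1803]
tool_pos: [0.6154, 0.004, 0.1804]
tool_pos: [0.6184, 0.0912, 0.1804]
t 19.9 pos [0.6184 0.0912 0.1804] rot [ 1.000e-04  9.872e-01  1.596e-01 -3.000e-04] open 0.0682 F 0.0 delta units [0.029 0.011 0.934]
```

Square bottle: descend, grip, and lift to clear the large bottle (base above 0.155).

```bash
python3 -m crank '0.01 0 0.3 0 0 0;0.03 0.01 0.6 0 0 0;0.03 0.01 0.82 0 0 0;0.03 0.01 0.9 0 0 0;0.03 0.01 0.93 0 0 0;0.03 0.01 0.93 0 0 0'
python3 -m crank '0 0 0 0 0 0;0 0 0 0 0 0;0 0 0 0 0 0;0 0 0 0 0 0;0 0 0 0 0 0;0 0 0 0 0 0;0 0 0 0 0 0;0 0 0 0 0 0' -1 50
python3 -m crank '0 0 -0.1 0 0 0;0 0 -0.3 0 0 0;0 0 -0.5 0 0 0;0 0 -0.7 0 0 0;0 0 -0.9 0 0 0;0 0 -1 0 0 0'
python3 -m crank '0 0 -0.2 0 0 0;0 0 -0.4 0 0 0;0 0 -0.6 0 0 0;0 0 -0.65 0 0 0;0 0 -0.65 0 0 0'
python3 -c "from h import *;delta(.4637,-.2668,.0925)"
```

```text
time_s: 20.5
tool_pos: [0.6222, 0.0912, 0.0884]
tool_rot: [-0.0, 0.987, 0.159, 0.0]
wrist_force: [-0.1, 0.6, -0.2]
opening: 0.0681
grasp_force: 0.0
time_s: 21.3
tool_pos: [0.6225, 0.0918, 0.0889]
tool_rot: [0.0, 0.987, 0.16, 0.001]
wrist_force: [-0.9, -2.2, 5.7]
opening: 0.0277
grasp_force: 49.0
time_s: 21.9
tool_pos: [0.6222, 0.092, 0.19]
tool_rot: [-0.0, 0.987, 0.16, 0.001]
wrist_force: [1.2, 0.0, -1.4]
opening: 0.027
grasp_force: 49.3
time_s: 22.4
tool_pos: [0.622, 0.0919, 0.2531]
tool_rot: [-0.0, 0.987, 0.16, 0.0]
wrist_force: [1.0, -0.4, -1.7]
opening: 0.0277
grasp_force: 49.4
t 22.4 pos [0.622  0.0919 0.2531] rot [-1.000e-04  9.872e-01  1.597e-01  4.000e-04] open 0.0277 F 49.4 delta units [-2.635  2.905  1.603]
```

```bash
python3 -m crank '-0.1 0.1 0 0 0 0;-0.25 0.28 0 0 0 0;-0.45 0.5 0 0 0 0;-0.65 0.72 0 0 0 0;-0.88 0.97 0 0 0 0' | grep pos
python3 -m crank '-0.22 0.24 0 0 0 0;-0.44 0.48 0 0 0 0;-0.66 0.73 0 0 0 0;-0.88 0.97 0 0 0 0' | grep pos
python3 -m crank '-0.22 0.24 0 0 0 0;-0.44 0.48 0 0 0 0;-0.66 0.73 0 0 0 0;-0.8 0.89 0 0 0 0;-0.875 0.965 0 0 0 0;-0.875 0.965 0 0 0 0;-0.875 0.965 0 0 0 0' | grep pos
python3 -m crank '0 0 0.2 0 0 0;0 0 0.45 0 0 0;0 0 0.7 0 0 0;0 0 0.9 0 0 0;0 0 1 0 0 0' | grep pos
python3 -m crank '0 0 0.15 0 0 0;0 0 0.3 0 0 0;0 0 0.38 0 0 0;0 0 0.4 0 0 0;0 0 0.4 0 0 0' | grep pos
python3 - <<'E'
from h import *
im,d=arm.read_camera("side")
cv2.imwrite("pics/s4.png",cv2.resize(im[130:330,290:490,::-1],None,fx=3,fy=3,interpolation=cv2.INTER_CUBIC))
delta(.4637,-.2668,.0929)
E
```

```text
tool_pos: [0.5673, -0.0292, 0.2513]
tool_pos: [0.514, -0.1493, 0.2515]
tool_pos: [0.4631, -0.2665, 0.2523]
tool_pos: [0.463, -0.2653, 0.151]
tool_pos: [0.4636, -0.2667, 0.1131]
t 25.1 pos [ 0.4638 -0.267   0.1134] rot [2.000e-04 9.871e-01 1.599e-01 3.000e-04] open 0.0271 F 49.5 delta units [-0.    -0.002  0.205]
```

View pics/s4.png

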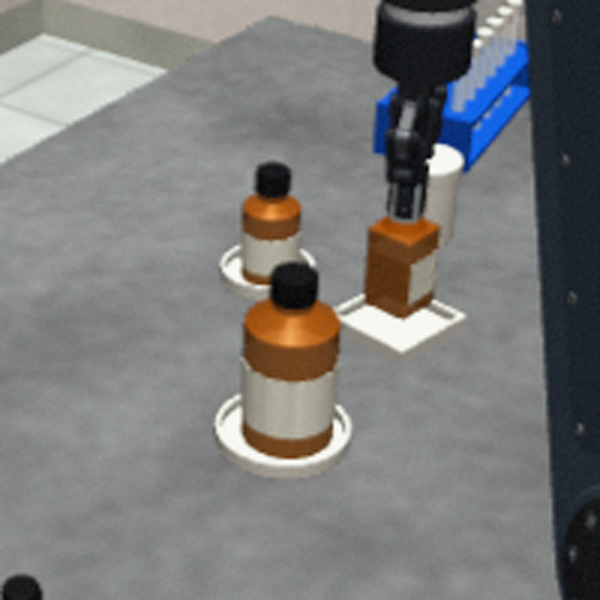

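The square bottle is upright over its dish at crop (402,310), and the medium bottle stands in its own dish at (270,260). I'll lower and release the square one.

```bash
python3 -m crank '0 0 0.08 0 0 0;0 0 0.14 0 0 0;0 0 0.17 0 0 0;0 0 0.18 0 0 0;0 0 0.19 0 0 0;0 0 0.195 0 0 0;0 0 0.2 0 0 0;0 0 0.2 0 0 0' | grep -E "pos|wrist"
python3 -m crank '0 0 0.005 0 0 0;0 0 0.01 0 0 0;0 0 0.01 0 0 0;0 0 0.01 0 0 0' | grep -E "pos|wrist"
```

```text
tool_pos: [0.4634, -0.267, 0.0929]
wrist_force: [0.3, -0.1, -1.4]
tool_pos: [0.4637, -0.2673, 0.0928]
wrist_force: [-1.9, 0.1, 9.0]
```

```bash
python3 -m crank '0 0 0 0 0 0;0 0 0 0 0 0;0 0 0 0 0 0;0 0 0 0 0 0;0 0 0 0 0 0;0 0 0 0 0 0' 0.6 | grep -E "open|wrist"
python3 -m crank '0 0 -0.15 0 0 0;0 0 -0.35 0 0 0;0 0 -0.65 0 0 0;0 0 -1 0 0 0;0 0 -1 0 0 0' | grep pos
python3 -c "from h import *;delta(.4425,.2385,.05)"
```

```text
wrist_force: [0.4, 0.4, -0.7]
opening: 0.0682
tool_pos: [0.4653, -0.2681, 0.1961]
t 27.4 pos [ 0.4653 -0.2681  0.1961] rot [0.0021 0.9872 0.1597 0.0027] open 0.0681 F 0.0 delta units [ 1.375 -4.887  1.443]
```

```bash
python3 -m crank '0.14 -0.49 0 0 0 0;0.28 -0.98 0 0 0 0' | grep pos
python3 -m crank '0.14 -0.49 0 0 0 0;0.28 -0.98 0 0 0 0' | grep pos
python3 -m crank '0.14 -0.49 0 0 0 0;0.28 -0.98 0 0 0 0' | grep pos
python3 -m crank '0.14 -0.49 0 0 0 0;0.28 -0.98 0 0 0 0' | grep pos
python3 -m crank '0.14 -0.49 0 0 0 0;0.27 -0.97 0 0 0 0;0.27 -0.97 0.5 0 0 0;0.27 -0.97 0.5 0 0 0;0.27 -0.97 0.5 0 0 0' | grep pos
python3 -c "from h import *;delta(.4425,.2385,.05)"
```

```text
tool_pos: [0.4588, -0.1668, 0.1912]
tool_pos: [0.4542, -0.0655, 0.1913]
tool_pos: [0.4499, 0.0346, 0.1915]
tool_pos: [0.4457, 0.1346, 0.1915]
tool_pos: [0.456, 0.193, 0.1395]
t 28.6 pos [0.456  0.193  0.1395] rot [-0.0166  0.9819  0.1887 -0.0059] open 0.0682 F 0.0 delta units [ 0.048 -0.441  0.911]
```

```bash
python3 -m crank '0 0 0 0 0 0;0 0 0 0 0 0' | grep -E "pos|rot"
python3 -c "
from h import *
s=arm.state();print(s['qpos'].round(3),s['dq'].round(3),s['wrist_force'],s['tau'].round(1));delta(.4425,.2385,.05)"
```

```text
tool_pos: [0.4578, 0.1933, 0.1427]
tool_rot: [-0.017, 0.982, 0.188, -0.003]
[ 0.378  0.238 -0.249  1.084  0.034  3.141] [ 0.001 -0.008  0.002 -0.002 -0.001  0.001] [ 0.73775123 -0.32556526  0.85782294] [  0.2 -50.5  31.7   0.    0.1   0. ]
t 28.9 pos [0.4578 0.1933 0.1427] rot [-0.0169  0.9819  0.1885 -0.0032] open 0.0686 F 0.0 delta units [ 0.025 -0.444  0.943]
```

Joint 6 is at its range limit, so I'll turn the tool back about its axis (a round cap takes any yaw).

```bash
python3 -m crank '0 0 0 0 0 -0.04;0 0 0 0 0 -0.08;0 0 0 0 0 -0.12;0 0 0 0 0 -0.16;0 0 0 0 0 -0.2;0 0 0 0 0 -0.2;0 0 0 0 0 -0.2'
python3 -c "
from h import *
s=arm.state();print(s['qpos'].round(3));delta(.4425,.2385,.05)"
```

```text
time_s: 29.55
tool_pos: [0.4576, 0.1935, 0.1426]
tool_rot: [-0.017, 0.876, 0.481, 0.002]
wrist_force: [-0.3, 0.7, -0.0]
opening: 0.0682
grasp_force: 0.0
[ 0.379  0.238 -0.25   1.083  0.035  2.516]
t 29.6 pos [0.4576 0.1935 0.1426] rot [-0.0171  0.8764  0.4813  0.0023] open 0.0682 F 0.0 delta units [ 0.279 -0.342  0.942]
```

```bash
cat >> h.py <<'E'
def level():
    s=arm.state();w,a,b,g=s["tool_rot"];r=R.from_quat([a,b,g,w]);t=R.from_quat([a,b,0,0])
    print("turn units",((r.inv()*t).as_rotvec()/np.pi).round(4))
E
python3 -c "
from h import *
level();delta(.4425,.2385,.13)"
```

```text
turn units [-0.0089 -0.0065  0.    ]
t 29.6 pos [0.4576 0.1935 0.1426] rot [-0.0171  0.8764  0.4813  0.0023] open 0.0682 F 0.0 delta units [ 0.296 -0.365  0.142]
```

```bash
python3 -m crank '0.15 -0.18 0.07 -0.009 -0.0065 0;0.3 -0.365 0.14 -0.009 -0.0065 0;0.3 -0.365 0.14 -0.009 -0.0065 0;0.3 -0.365 0.14 -0.009 -0.0065 0'
python3 -c "
from h import *
level();delta(.4425,.2385,.05)
im,d=arm.read_camera('side');cv2.imwrite('pics/s5.png',cv2.resize(im[240:390,220:370,::-1],None,fx=3,fy=3,interpolation=cv2.INTER_CUBIC))"
```

```text
time_s: 29.95
tool_pos: [0.442, 0.2391, 0.1297]
tool_rot: [0.0, 0.876, 0.483, -0.0]
wrist_force: [0.2, -0.5, -0.2]
opening: 0.068
grasp_force: 0.0
turn units [-0.0001  0.0003  0.    ]
t 29.9 pos [0.442  0.2391 0.1297] rot [ 1.000e-04  8.757e-01  4.828e-01 -4.000e-04] open 0.068 F 0.0 delta units [-0.002  0.008  0.797]
```

View pics/s5.png

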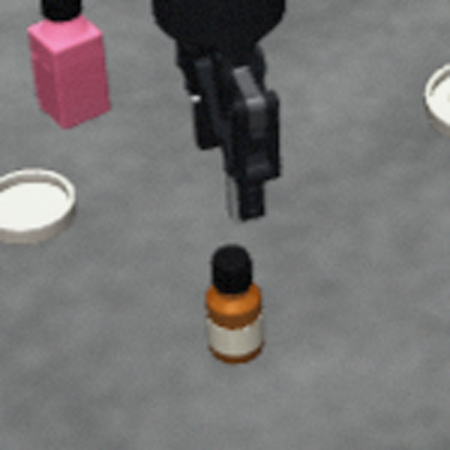

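The tool is level again, with the open fingers above the small cap at crop (232,265). I'll descend and grip, then lift 6 cm.

```bash
python3 -m crank '0 0 0.25 0 0 0;0 0 0.5 0 0 0;0 0 0.7 0 0 0;0 0 0.77 0 0 0;0 0 0.79 0 0 0;0 0 0.79 0 0 0'
python3 -m crank '0 0 0 0 0 0;0 0 0 0 0 0;0 0 0 0 0 0;0 0 0 0 0 0;0 0 0 0 0 0;0 0 0 0 0 0;0 0 0 0 0 0;0 0 0 0 0 0' -1 40
python3 -m crank '0 0 -0.1 0 0 0;0 0 -0.25 0 0 0;0 0 -0.4 0 0 0;0 0 -0.55 0 0 0;0 0 -0.6 0 0 0;0 0 -0.6 0 0 0'
python3 -c "from h import *;delta(.6475,.230,.055)"
```

```text
time_s: 30.6
tool_pos: [0.4425, 0.2388, 0.0511]
tool_rot: [0.0, 0.876, 0.483, -0.0]
wrist_force: [0.6, 0.3, -0.1]
opening: 0.0685
grasp_force: 0.0
time_s: 31.4
tool_pos: [0.4424, 0.2392, 0.0511]
tool_rot: [0.0, 0.875, 0.483, 0.0]
wrist_force: [0.0, 0.0, 6.1]
opening: 0.0228
grasp_force: 39.0
time_s: 32.0
tool_pos: [0.4424, 0.2392, 0.1113]
tool_rot: [0.0, 0.875, 0.483, 0.0]
wrist_force: [-0.7, -0.1, -0.8]
opening: 0.0229
grasp_force: 39.3
t 32.0 pos [0.4424 0.2392 0.1113] rot [0.000e+00 8.755e-01 4.833e-01 2.000e-04] open 0.0229 F 39.3 delta units [1.015 1.784 0.563]
```

```bash
python3 -m crank '0.07 0.12 0 0 0 0;0.17 0.3 0 0 0 0;0.28 0.5 0 0 0 0;0.4 0.7 0 0 0 0;0.51 0.89 0 0 0 0' | grep pos
python3 -m crank '0.11 0.2 0 0 0 0;0.23 0.4 0 0 0 0;0.35 0.6 0 0 0 0;0.45 0.8 0 0 0 0;0.505 0.89 0 0 0 0;0.505 0.89 0.2 0 0 0;0.505 0.89 0.36 0 0 0;0.505 0.89 0.36 0 0 0;0.505 0.89 0.36 0 0 0' | grep pos
python3 - <<'E'
from h import *
im,d=arm.read_camera("side")
cv2.imwrite("pics/s6.png",cv2.resize(im[220:350,170:320,::-1],None,fx=3,fy=3,interpolation=cv2.INTER_CUBIC))
delta(.6475,.230,.0551)
E
```

```text
tool_pos: [0.546, 0.2343, 0.1093]
tool_pos: [0.6468, 0.2296, 0.0735]
t 33.5 pos [0.6472 0.2298 0.0744] rot [ 1.000e-04  8.755e-01  4.832e-01 -5.000e-04] open 0.0229 F 39.3 delta units [0.003 0.002 0.193]
```

View pics/s6.png

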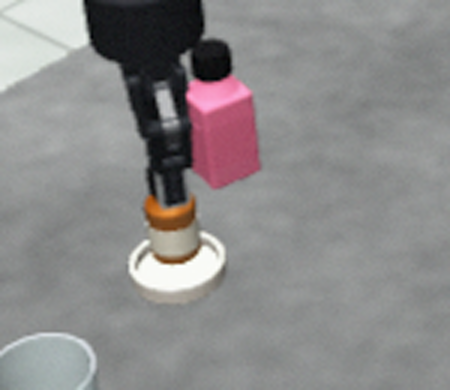

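The small bottle is upright over the small dish at crop (177,262), so I'll lower it.

```bash
python3 -m crank '0 0 0.08 0 0 0;0 0 0.13 0 0 0;0 0 0.16 0 0 0;0 0 0.17 0 0 0;0 0 0.175 0 0 0;0 0 0.18 0 0 0;0 0 0.185 0 0 0;0 0 0.185 0 0 0' | grep -E "pos|wrist"
python3 -m crank '0 0 0.005 0 0 0;0 0 0.01 0 0 0;0 0 0.01 0 0 0;0 0 0.01 0 0 0' | grep -E "pos|wrist"
```

```text
tool_pos: [0.6467, 0.23, 0.0559]
wrist_force: [0.2, -0.4, -0.8]
tool_pos: [0.6468, 0.23, 0.0552]
wrist_force: [-0.6, -0.0, 3.3]
```

```bash
python3 -m crank '0 0 0 0 0 0;0 0 0 0 0 0;0 0 0 0 0 0;0 0 0 0 0 0;0 0 0 0 0 0;0 0 0 0 0 0' 0.6 | grep -E "open|wrist"
python3 -m crank '0 0 -0.15 0 0 0;0 0 -0.35 0 0 0;0 0 -0.65 0 0 0;0 0 -1 0 0 0;0 0 -1 0 0 0' | grep pos
python3 -m crank '-0.25 0 -0.3 0 0 0;-0.5 0 -0.6 0 0 0;-0.9 0 -0.8 0 0 0;-0.9 0 -0.8 0 0 0;-0.9 0 -0.8 0 0 0' | grep pos
python3 - <<'E'
from h import *
im,d=arm.read_camera("side");cv2.imwrite("pics/s7.png",im[:,:,::-1])
im,d=arm.read_camera("top");cv2.imwrite("pics/t7.png",cv2.resize(im[150:340,120:500,::-1],None,fx=2.1,fy=2.1,interpolation=cv2.INTER_CUBIC))
E
```

```text
wrist_force: [-0.8, 0.7, 0.1]
opening: 0.0682
tool_pos: [0.649, 0.2308, 0.1602]
tool_pos: [0.5989, 0.1534, 0.2355]
```

View pics/s7.png

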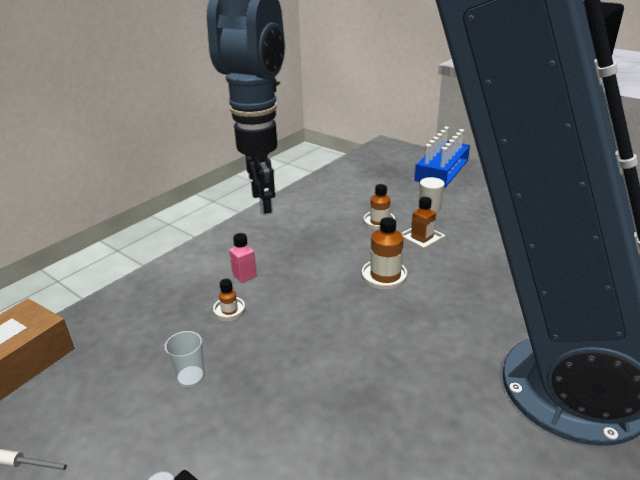

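View pics/t7.png

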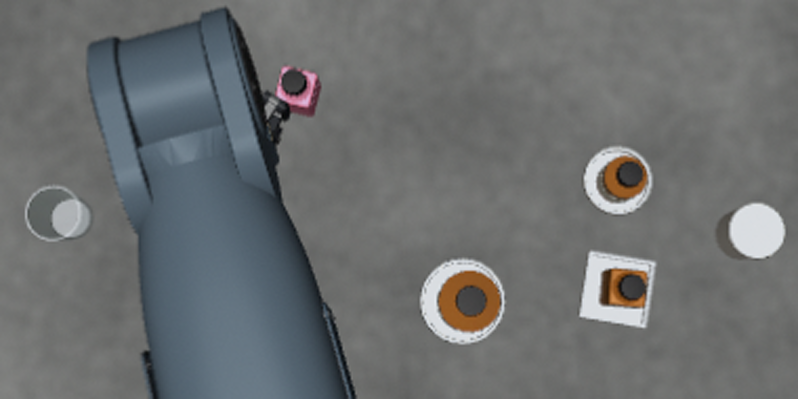

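All four bottles stand upright in their own dishes: in the side view small (228,300), large (386,255), medium (380,208), square (424,225). The beaker (185,357) and jar (431,190) have not moved.

```bash
python3 -c "
from station import arm
print(arm.hand_in())"
```

```text
the job is handed in; nothing more can be done
None
```

All four amber bottles were lowered gently into their matching dishes and stand upright, the beaker and jar were left untouched, and the job was handed in at about 35 s.

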